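Set a length gauge with its thumbwheel

TASK

Set the length gauge on the bench: by rolling the recessed thumbwheel with a fingertip on its exposed rim, bring the sliding stop's pointer directly opposite the tip of the pointed rider (not the square one). Move the stop only by the wheel, do not touch the stop or the riders, and leave the tools lying around undisturbed.

Things in the scene. Friction and masses are not known exactly. Their poses are not given: they have to be found in the camera images.
- gauge: length gauge fixed to the bench: dark steel base plate 140 x 210 x 12 mm; origin at the centre of its underside, y along the long side (the stop slides along it), z up. Grey wheel housing 52 x 96 mm, top at z 54 mm, centred at x +25, y 0 mm. Guide rod along y at x -12 mm with end blocks to z 46 mm; rider rail along y at x -51 mm
- wheel_top (a point): top of the thumbwheel's rim, mid-width, fixed to the gauge, 65.5 mm above its underside. Dark ridged steel wheel, 63 mm diameter, 18 mm wide, axle along gauge x 31.5 mm below this point, in an open slot 26 x 68 mm; the top 11.5 mm of the rim is exposed. Roll it by pressing lightly from above (4 to 10 N) while sweeping along gauge y; it turns with about 1 N at the rim and stays where left
- thumbwheel (a joint): angle of the wheel, rad; grows when the top of the rim moves toward the gauge's +y; range -3.75 to 3.75. It drives the stop 12 mm per rad in the direction in which the top of the rim moves
- stop (a joint): position of the sliding stop along the gauge's y axis, m (-0.045 to 0.045; 0 = middle)
- stop_tip (a point): tip of the stop's pointer, on its upper face, 47 mm above the gauge's underside at gauge x -35 mm: a 14 mm wide light metal arrow pointing to the gauge's -x, on the grey sliding carriage (20 mm across, 30 mm long, studs to 50 mm above the gauge's underside)
- pointed_rider: light metal block 22 mm wide (along gauge y), 29 mm tall, clamped on the gauge's rail, with a wedge that points at the stop (toward gauge +x). Origin mid-width on its underside, 18 mm above the gauge's underside; axes as the gauge's; the wedge's tip is at its y = 0
- rider_tip (a point): upper end of the pointed rider's tip edge, 14 mm from the rider's origin along its x, 29 mm above its underside
- square_rider: the other light metal block on the same rail, 22 mm wide and 29 mm tall, plain rectangular without a wedge: not the one to set to; origin and axes as the pointed rider's
- bench_brush: loose wooden bench brush 186 mm long, lying behind the gauge; leave it alone
- round_pliers: loose pliers with red handles, 142 mm long, lying to the left of the gauge; leave them alone
- doming_block: loose 42 mm steel cube with round hollows, standing to the left of the gauge; leave it alone

How it is judged:
By the outcome, as a careful person would: the job done as asked, in the order asked, and still so for the second after the job is handed in, with the robot touching nothing.
It also fails if it takes over 48 s, if anything falls off the work surface, if the arm or the gripper's body presses on something with over 40 N, if the wrist force passes 120 N, or if a joint passes its speed limit or range.

ROBOT

A 6-joint arm with a two-finger parallel gripper is mounted at the origin on a cart in front of the work surface, level with it; the furniture and walls round the work are solid. World frame = base frame: x ahead of the robot, y to its left, z up, the work surface at z = 0. Lengths are in mm, angles in rad, forces in N, time in s.
With the tool pointing down it reaches from about 350 to 775 mm from the base axis. Payload 7.3 kg.
Tool frame: the origin (TCP) lies on the centre line of the jaws, within the pads' length; the fingertips stand 22 mm ahead of it and the grasp point (between the pads) lies 3 mm ahead of it; z points along the fingers, y is the direction in which the jaws open and shut (so a half turn about z gives the same grasp; the last joint's range is limited). The gripper opens to 92 mm and grips with 3 to 60 N. Pads are 19 mm wide; open, the fingers measure 130 mm over their backs; the gripper's body (75 mm by 190 mm) begins 47 mm behind the grasp point.
Start: joints at [-1.361, 0.342, 1.524, -0, 1.275, -0.146], TCP at [182.901, -492.128, 248.741] pointing down, gripper open.
Joint ranges: [-2.53, 2.53], [-0.77, 2.02], [0.04, 2.7], [-1, 4.14], [0.28, 2.66], [-3.11, 3.11]. Speed limits (rad/s): [2.57, 2.57, 3.14, 3.14, 3.14, 3.14].

INTERFACE

Orientations are given as [roll, pitch, yaw] about the fixed x, y, z axes, in that order (R = Rz(yaw) Ry(pitch) Rx(roll)).
In Python, from plant import bot gives the robot as it stands.
- The arm moves only by the tool play_rows, never from a script. Its argument "moves" is one flat list of numbers, 5 for each row, row after row: the closure in counts, from 0 (fully open) to 255 (shut), then the shift along the tool's x, y, z in mm, then the turn about the tool's z in degrees. A call has 1 to 8 rows; each row is the pose to reach, as a shift and turn from the pose commanded when the call began, along the tool's axes at that moment; what a row does not reach only later rows make up. A row lasts 1/12 s, in which the tool goes at most 41.7 mm and 7.16 degrees, less where a joint would pass 70% of its speed; a pose out of reach is approached as far as the arm can. A call with a gripper value outside its range is refused whole. The fingers move at their own pace and stop on an object; the grip force is fixed at half the most. Time passes only in rows, so rows that repeat a pose let the fingers close. It gives the time, the measured TCP pose, the force and the opening at its end, in the units of the state.
- bot.get_obs(): the state, without advancing time (a new reading comes with each control period).
- bot.capture(name): name is "side" or "top" or "wrist"; returns a dict with "color" (420x560x3 uint8, red, green, blue), "fx", "fy", "cx", "cy" (pixels), "world_to_cam" (4x4, takes a point from world to camera coordinates); the wrist camera has in their place "T_tool_cam" (4x4, takes a point from camera to tool coordinates, whose origin is the TCP and whose axes are the flange's). Camera axes: x right, y down, z forward; pixel columns grow to the right and rows downward; lengths in mm; the calibration is good to about 2 mm. The wrist camera is an equidistant fisheye: a pixel r from the principal point sees the ray r / f radians off the axis. A picture is of the moment at which its call begins: read the wrist's pose just before it. There is no depth.
- bot.close_job(): hands the job in, once; it reports no verdict.
The state is a dict: "time": time; "joint_positions": joint angles; "dq": joint speeds; "tau": joint torques, N m; "tool_pos": TCP position; "tcp_rot": TCP orientation; "contact_force": force on the tool from outside, world axes, zero at the start; "moment": the same for the moment, N m; "grip_width": finger opening in mm.
Only numpy, scipy, OpenCV 4.12 (cv2) and the standard library are available. Lean on these libraries where they do the work, as an engineer would, in place of code of your own. Each camera call takes 0.05 s, during which the arm holds its last target.

## Working session

There is one attempt and no reset: what is moved stays moved. The work goes in short steps, Python scripts to look and compute and a tool call to move; the robot and the scene stay as the last step left them, time stands still between calls to the robot, and variables do not carry over. Pictures are saved under pics/ and viewed, and the job is handed in when it is done.

Besides the shell and the picture viewer there is one more tool, called after ">>>" in YAML: its name, and indented under it one key for each argument. play_rows: Moves the arm, as the interface text tells. Its arguments: {"type":"object","properties":{"moves":{"type":"array","items":{"type":"number"}}},"required":["moves"]}

```bash
mkdir -p pics; python3 - <<'E'
from plant import bot
import cv2,json,numpy as np
o=bot.get_obs();print({k:np.round(v,3).tolist() for k,v in o.items()})
for n in("top","side"):
    c=bot.capture(n);cv2.imwrite(f"pics/{n}0.png",c["color"][:,:,::-1])
    np.savez(f"{n}0.npz",**c)
    print(n,c["fx"],c["fy"],c["cx"],c["cy"],np.round(c["world_to_cam"],3).tolist())
E
```

```text
{'time': 0.0, 'joint_positions': [-1.361, 0.343, 1.525, -0.0, 1.275, -0.146], 'dq': [-0.001, -0.0, 0.0, -0.001, 0.001, 0.001], 'tau': [-0.003, -43.125, -24.422, 0.072, 0.056, -0.0], 'tool_pos': [182.815, -491.731, 248.032], 'tcp_rot': [-3.14, -0.0, 0.356], 'contact_force': [-0.244, 0.449, 0.575], 'moment': [0.004, -0.008, -0.01], 'grip_width': 91.996}
top 444.66619385325237 444.66619385325237 285.3912408662982 211.19300626047448 [[0.017, -0.999, 0.035, 109.938], [-0.981, -0.023, -0.192, 589.138], [0.192, -0.031, -0.981, 827.556], [0.0, 0.0, 0.0, 1.0]]
side 380.988597871048 380.988597871048 277.9550689339749 210.28480770548254 [[0.972, -0.232, 0.026, -532.696], [-0.094, -0.489, -0.867, 171.37], [0.213, 0.841, -0.497, 635.614], [0.0, 0.0, 0.0, 1.0]]
```

View pics/top0.png

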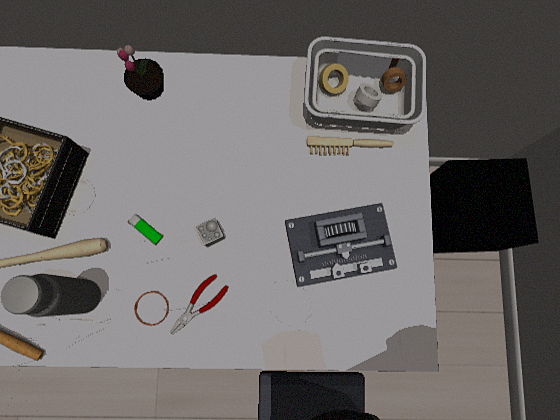

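View pics/side0.png

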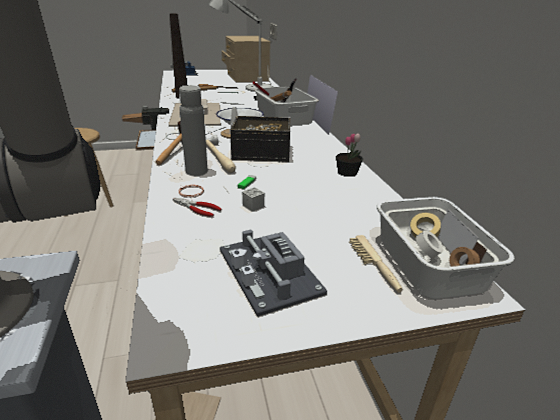

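```bash
python3 - <<'E'
import cv2
a=cv2.imread("pics/top0.png")[195:295,275:405];cv2.imwrite("pics/topz.png",cv2.resize(a,None,fx=6,fy=6,interpolation=cv2.INTER_CUBIC))
a=cv2.imread("pics/side0.png")[225:320,215:330];cv2.imwrite("pics/sidez.png",cv2.resize(a,None,fx=6,fy=6,interpolation=cv2.INTER_CUBIC))
E
```

```text
(no output)
```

View pics/topz.png

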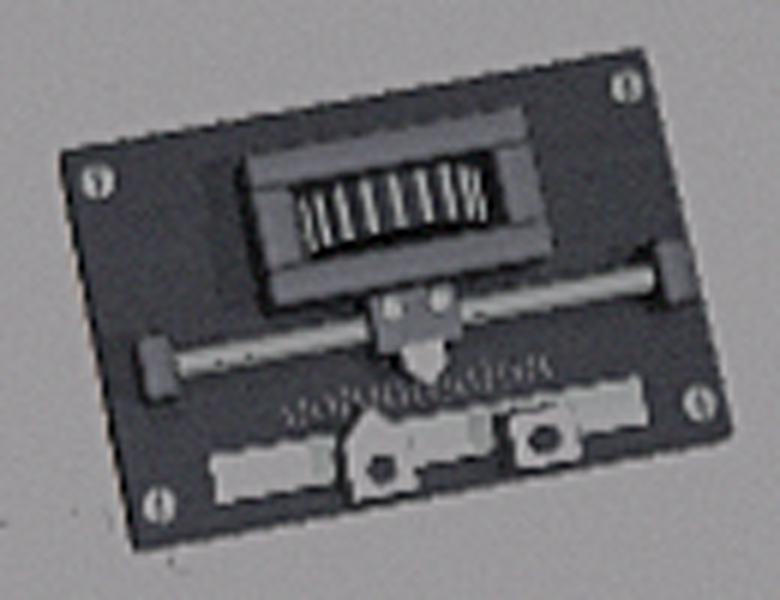

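View pics/sidez.png

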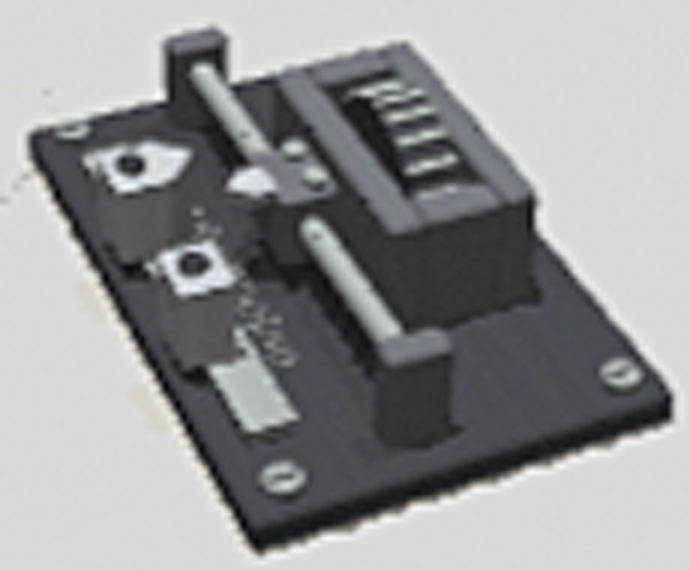

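```bash
cat > h.py <<'E'
import numpy as np,cv2
def cast(c,uv,z):
    W=np.asarray(c["world_to_cam"]);R=W[:3,:3];t=W[:3,3];o=-R.T@t
    uv=np.atleast_2d(uv).astype(float)
    d=np.c_[(uv[:,0]-c["cx"])/c["fx"],(uv[:,1]-c["cy"])/c["fy"],np.ones(len(uv))]@R
    return o+d*((z-o[2])/d[:,2])[:,None]
def fitpose(src,dst): # 2D rigid: dst=R src+t
    a=src-src.mean(0);b=dst-dst.mean(0)
    th=np.arctan2((a[:,0]*b[:,1]-a[:,1]*b[:,0]).sum(),(a*b).sum())
    R=np.array([[np.cos(th),-np.sin(th)],[np.sin(th),np.cos(th)]]);t=dst.mean(0)-R@src.mean(0)
    return th,R,t,dst-(src@R.T+t)
G=np.array([[70,105],[70,-105],[-70,-105],[-70,105]],float)
E
python3 - <<'E'
from h import *
T=np.load("top0.npz");S=np.load("side0.npz")
z=lambda p,o:(np.array(p)+.5)/6-.5+o
tc=z([(62,152),(640,50),(733,438),(133,548)],[275,195])
sc=z([(405,42),(672,408),(258,552),(30,135)],[215,225])
for c,uv,tips in((T,tc,z([(372,408),(430,384)],[275,195])),(S,sc,z([(192,158),(226,184)],[215,225]))):
    P=cast(c,uv,12)[:,:2];th,R,t,r=fitpose(G,P)
    print("th",th,np.degrees(th),"t",t,"res",r.round(1).tolist())
    print("tips gauge",((cast(c,tips,47)[:,:2]-t)@R).round(1))
    print("wheel top world",R@[25,0]+t)
E
```

```text
th 0.19883178957874487 11.392222375895345 t [529.85212895   6.16373036] res [[-1.0, -1.8], [-1.4, 1.6], [0.8, 0.6], [1.6, -0.4]]
tips gauge [[-38.7  21. ]
 [-34.4   0.5]]
wheel top world [554.35957887  11.10183714]
th 0.18640200019928582 10.680047904215808 t [531.80062395  -1.91229016] res [[4.3, 5.1], [-4.5, 1.0], [1.1, -4.7], [-1.0, -1.3]]
tips gauge [[-39.7  24.3]
 [-34.5   7.3]]
wheel top world [556.36755874   2.72082057]
```

```bash
python3 - <<'E'
from plant import bot
import cv2,numpy as np
c=bot.capture("wrist");cv2.imwrite("pics/w0.png",c["color"][:,:,::-1])
print({k:(np.round(v,3).tolist()) for k,v in c.items() if k!="color"})
# shift to a viewpoint above the gauge: tool axes at present
o=bot.get_obs()
from scipy.spatial.transform import Rotation as Ro
R=Ro.from_euler("xyz",o["tcp_rot"]).as_matrix()
for tgt in ([554,10,200],[554,10,120]): print(R.T@(np.array(tgt)-o["tool_pos"]))
print(np.degrees(o["tcp_rot"][2]-.197))
E
```

```text
{'fx': 325.192, 'fy': 325.192, 'cx': 281.533, 'cy': 207.609, 'T_tool_cam': [[0.001, -0.959, -0.283, 77.319], [1.0, 0.001, 0.0, 0.268], [0.0, -0.283, 0.959, -136.464], [0.0, 0.0, 0.0, 1.0]]}
[ 522.72075609 -341.05228965   48.68012094]
[ 522.70869512 -340.96101412  128.68006797]
9.099556269469465
```

View pics/w0.png

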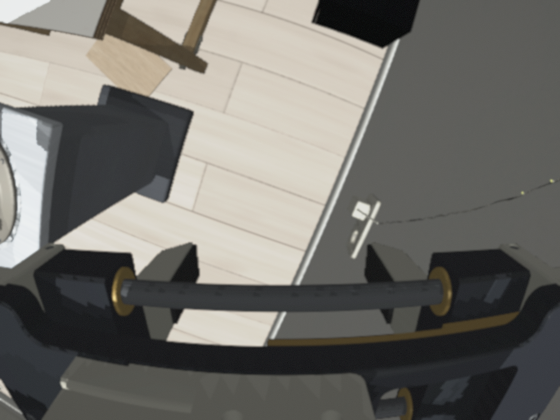

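>>> play_rows:
  moves: [255,470,-355,58,9.1,255,470,-355,58,9.1,255,470,-355,58,9.1,255,470,-355,58,9.1,255,470,-355,58,9.1,255,470,-355,58,9.1,255,470,-355,58,9.1,255,470,-355,58,9.1]

```text
time: 0.82
tool_pos: [361.8, -210.8, 215.9]
tcp_rot: [3.141, -0.0, 0.197]
contact_force: [0.9, -0.9, -0.3]
grip_width: 43.1
```

>>> play_rows:
  moves: [255,170,-178,26,0,255,170,-178,26,0,255,170,-178,26,0,255,170,-178,26,0,255,170,-178,26,0,255,170,-178,26,0,255,170,-178,26,0,255,170,-178,26,0]

```text
time: 1.48
tool_pos: [493.4, -3.0, 189.3]
tcp_rot: [-3.141, 0.001, 0.201]
contact_force: [-0.4, 0.4, -0.9]
grip_width: 0.4
```

```bash
python3 - <<'E'
from plant import bot
import cv2,numpy as np
o=bot.get_obs();print({k:np.round(o[k],3).tolist() for k in("time","tool_pos","tcp_rot","contact_force","grip_width","dq")})
c=bot.capture("wrist");cv2.imwrite("pics/w1.png",c["color"][:,:,::-1])
np.savez("w1.npz",**c,tool_pos=o["tool_pos"],tcp_rot=o["tcp_rot"])
E
```

```text
{'time': 1.483, 'tool_pos': [493.372, -3.01, 189.321], 'tcp_rot': [-3.141, 0.001, 0.201], 'contact_force': [-0.4, 0.429, -0.886], 'grip_width': 0.372, 'dq': [-0.06, -0.024, 0.025, -0.012, 0.005, -0.014]}
```

View pics/w1.png

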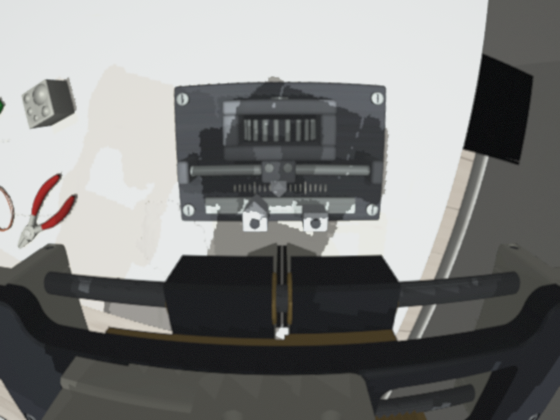

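```bash
python3 - <<'E'
import cv2
a=cv2.imread("pics/w1.png")
cv2.imwrite("pics/w1z.png",cv2.resize(a[140:240,225:350],None,fx=6,fy=6,interpolation=cv2.INTER_CUBIC))
cv2.imwrite("pics/w1y.png",cv2.resize(a[75:235,170:395],None,fx=3.5,fy=3.5,interpolation=cv2.INTER_CUBIC))
E
```

```text
(no output)
```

View pics/w1z.png

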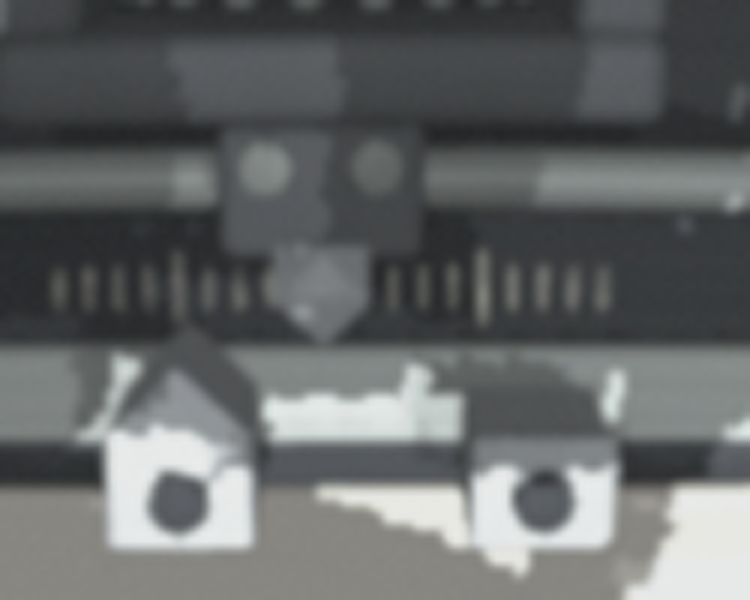

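View pics/w1y.png

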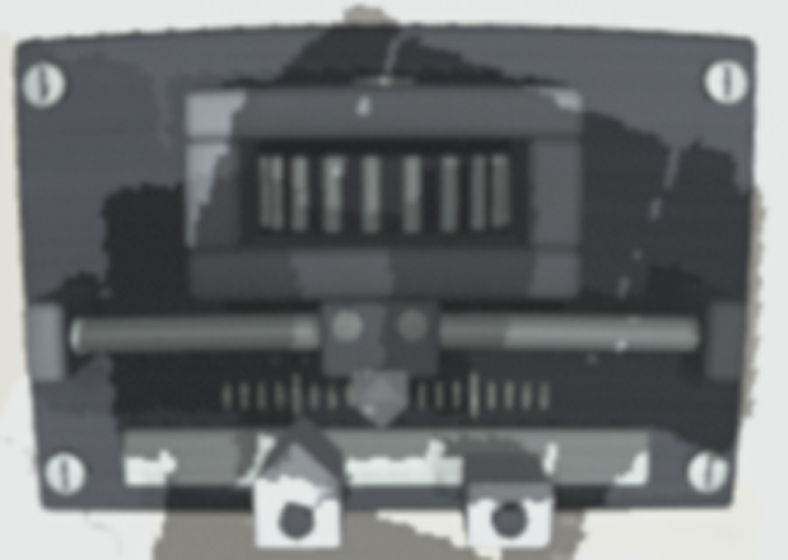

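```bash
cat >> h.py <<'E'
from scipy.spatial.transform import Rotation as Ro
def wcast(c,uv,z):
    uv=np.atleast_2d(uv).astype(float);x=(uv[:,0]-c["cx"])/c["fx"];y=(uv[:,1]-c["cy"])/c["fy"]
    th=np.hypot(x,y);s=np.sinc(th/np.pi)
    d=np.c_[x*s,y*s,np.cos(th)]
    T=np.eye(4);T[:3,:3]=Ro.from_euler("xyz",c["tcp_rot"]).as_matrix();T[:3,3]=c["tool_pos"]
    T=T@c["T_tool_cam"];d=d@T[:3,:3].T;o=T[:3,3]
    return o+d*((z-o[2])/d[:,2])[:,None]
E
python3 - <<'E'
from h import *
c=np.load("w1.npz")
z=lambda p,o,f:(np.array(p)+.5)/f-.5+o
cor=z([(17,42),(755,40),(733,508),(42,508)],[170,75],3.5)
P=wcast(c,cor,12)[:,:2];th,R,t,r=fitpose(G,P);print(th,t,r.round(1).tolist())
g=lambda p,f,o,h:((wcast(c,z(p,o,f),h)[:,:2]-t)@R).round(1).tolist()
print("tips",g([(178,370),(322,341)],6,[225,140],47))
print("housing",g([(187,92),(580,92),(580,297),(187,297)],3.5,[170,75],54))
print("rider corners",g([(108,548),(255,548),(475,548),(617,548)],6,[225,140],47))
print("carriage",g([(222,250),(420,250)],6,[225,140],44))
print("wheel world",R@[25,0]+t)
E
```

```text
0.20394118975247053 [531.89862202   6.38583172] [[-1.0, -2.0], [-1.8, 1.6], [1.0, 1.4], [1.8, -1.0]]
tips [[-38.9, 22.8], [-34.5, 1.4]]
housing [[49.6, 46.9], [49.4, -46.2], [-0.3, -47.2], [-0.1, 48.1]]
rider corners [[-67.2, 34.4], [-67.1, 11.8], [-67.1, -21.8], [-67.3, -43.7]]
carriage [[-21.4, 16.1], [-21.4, -13.1]]
wheel world [556.38052138  11.44909188]
```

>>> play_rows:
  moves: [255,32,4,0,0,255,63,8,10,0,255,63,8,40,0,255,63,8,70,0,255,63,8,85,0,255,63,8,90,0,255,63,8,90,0,255,63,8,90,0]

```text
time: 2.2
tool_pos: [556.8, -1.4, 101.0]
tcp_rot: [3.141, -0.001, 0.196]
contact_force: [0.4, 0.5, 1.2]
grip_width: 0.5
```

```bash
cat > snap.py <<'E'
import sys
from plant import bot
import cv2,numpy as np
o=bot.get_obs();print({k:np.round(o[k],3).tolist() for k in("time","tool_pos","tcp_rot","contact_force","grip_width")})
for n in sys.argv[2:]:
    c=bot.capture(n);f=f"{n}{sys.argv[1]}";cv2.imwrite(f"pics/{f}.png",c["color"][:,:,::-1])
    np.savez(f"{f}.npz",**c,tool_pos=o["tool_pos"],tcp_rot=o["tcp_rot"])
    a=c["color"][:,:,::-1]
    a={"side":a[200:320,200:340],"top":a[160:295,265:415],"wrist":a[60:260,140:400]}[n]
    s=780/a.shape[1];s=min(s,590/a.shape[0]);cv2.imwrite(f"pics/{f}z.png",cv2.resize(a,None,fx=s,fy=s,interpolation=cv2.INTER_CUBIC))
E
python3 snap.py 2 side wrist
```

```text
{'time': 2.2, 'tool_pos': [556.837, -1.418, 101.05], 'tcp_rot': [3.141, -0.001, 0.196], 'contact_force': [0.38, 0.5, 1.215], 'grip_width': 0.499}
```

View pics/side2z.png

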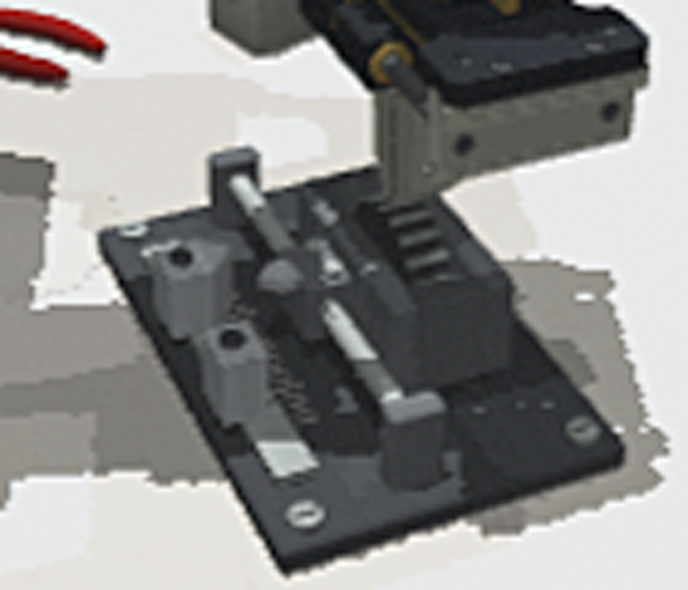

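View pics/wrist2.png

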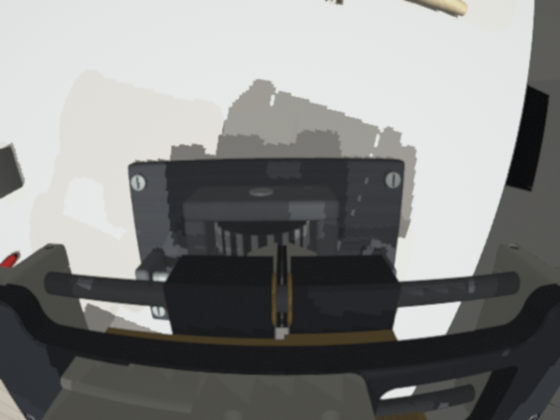

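```bash
python3 - <<'E'
import cv2
a=cv2.imread("pics/side2.png")[80:290,170:420]
cv2.imwrite("pics/s2b.png",cv2.resize(a,None,fx=2.8,fy=2.8,interpolation=cv2.INTER_CUBIC))
E
```

```text
(no output)
```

View pics/s2b.png

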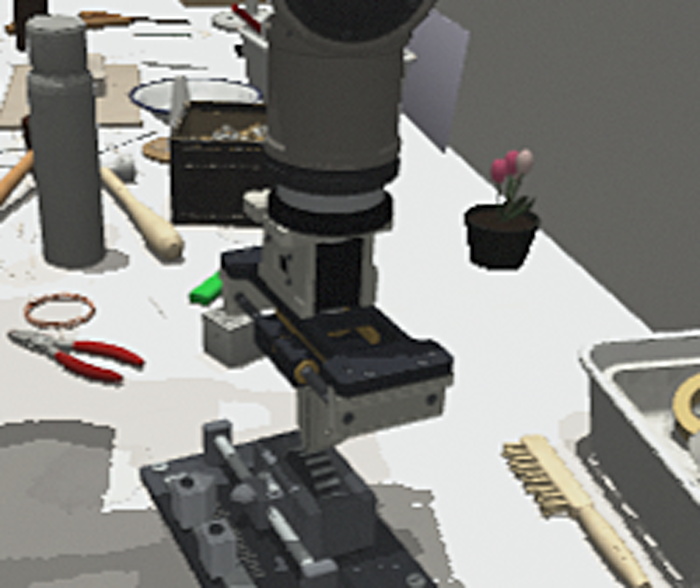

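>>> play_rows:
  moves: [255,0,0,6,0,255,0,0,10,0,255,0,0,10,0,255,0,0,10,0]

```text
time: 2.63
tool_pos: [556.3, -0.3, 89.9]
tcp_rot: [-3.142, 0.0, 0.197]
contact_force: [-0.5, 0.3, 0.1]
grip_width: -0.0
```

>>> play_rows:
  moves: [255,1,0,1,0,255,1,0,2,0,255,1,0,2,0,255,1,0,2,0]

```text
time: 2.97
tool_pos: [557.5, -0.1, 88.0]
tcp_rot: [3.142, 0.0, 0.197]
contact_force: [0.3, 0.4, -0.1]
grip_width: 0.3
```

>>> play_rows:
  moves: [255,0,0,1,0,255,0,0,1,0,255,0,0,1,0]

```text
time: 3.22
tool_pos: [557.5, -0.2, 87.0]
tcp_rot: [3.142, 0.0, 0.197]
contact_force: [-0.3, -0.3, 0.4]
grip_width: 0.2
```

>>> play_rows:
  moves: [255,0,0,0.5,0,255,0,0,0.5,0,255,0,0,0.5,0]

```text
time: 3.47
tool_pos: [557.5, -0.2, 86.5]
tcp_rot: [3.142, 0.0, 0.197]
contact_force: [-0.3, 0.0, 0.6]
grip_width: 0.8
```

>>> play_rows:
  moves: [255,0,0,0.5,0,255,0,0,0.5,0,255,0,0,0.5,0]

```text
time: 3.72
tool_pos: [557.5, -0.2, 86.0]
tcp_rot: [3.141, 0.0, 0.197]
contact_force: [-0.3, 0.5, 0.5]
grip_width: 0.4
```

>>> play_rows:
  moves: [255,0,0,0.5,0,255,0,0,0.5,0,255,0,0,0.5,0]

```text
time: 3.97
tool_pos: [557.6, -0.2, 85.7]
tcp_rot: [3.141, -0.0, 0.197]
contact_force: [-0.4, -0.4, 1.9]
grip_width: 0.3
```

>>> play_rows:
  moves: [255,0,0,0.5,0,255,0,0,0.5,0,255,0,0,0.5,0]

```text
time: 4.22
tool_pos: [557.8, -0.3, 85.5]
tcp_rot: [3.141, -0.001, 0.197]
contact_force: [-0.3, -0.9, 4.9]
grip_width: 0.3
```

>>> play_rows:
  moves: [255,0,-1.5,-0.4,0,255,0,-3,-0.9,0,255,0,-4.5,-1.3,0,255,0,-4.5,-1.3,0]

```text
time: 4.55
tool_pos: [556.7, 4.6, 86.4]
tcp_rot: [-3.142, -0.0, 0.197]
contact_force: [-0.0, -0.5, 3.2]
grip_width: 0.5
```

>>> play_rows:
  moves: [255,0,-1.5,0,0,255,0,-3,-0.1,0,255,0,-4.5,-0.3,0,255,0,-6,-0.4,0,255,0,-7.5,-0.4,0,255,0,-7.5,-0.4,0]

```text
time: 5.05
tool_pos: [555.2, 12.0, 86.9]
tcp_rot: [-3.142, -0.0, 0.197]
contact_force: [0.6, -0.2, 4.8]
grip_width: 0.5
```

```bash
python3 snap.py 3 side top
```

```text
{'time': 5.05, 'tool_pos': [555.188, 11.954, 86.858], 'tcp_rot': [-3.142, -0.0, 0.197], 'contact_force': [0.591, -0.151, 4.803], 'grip_width': 0.51}
```

View pics/side3z.png

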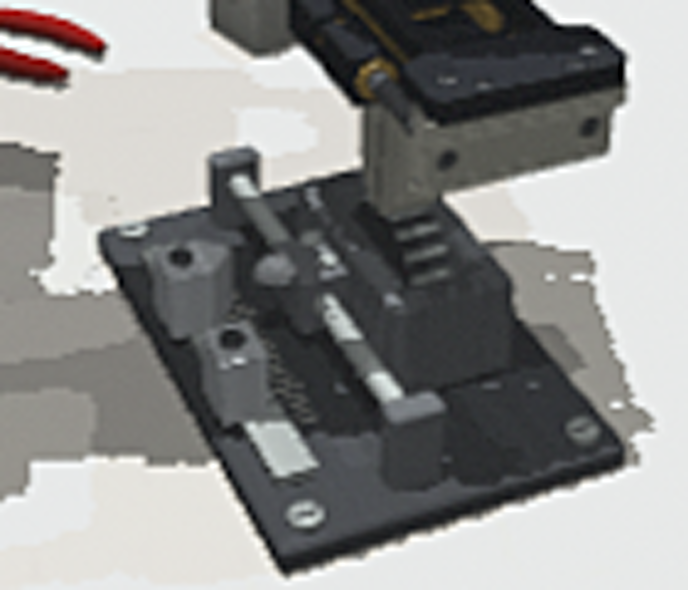

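>>> play_rows:
  moves: [255,0,-2,0.2,0,255,0,-4,0.4,0,255,0,-6,0.8,0,255,0,-7.5,1.1,0,255,0,-9,1.5,0,255,0,-9,1.5,0]

```text
time: 5.65
tool_pos: [553.5, 20.9, 85.6]
tcp_rot: [-3.141, -0.0, 0.197]
contact_force: [-0.0, 0.4, 6.6]
grip_width: 0.7
```

>>> play_rows:
  moves: [255,0,-1.5,0.5,0,255,0,-3,1.0,0,255,0,-4.5,1.6,0,255,0,-4.5,1.6,0]

```text
time: 5.98
tool_pos: [552.5, 25.6, 84.3]
tcp_rot: [-3.141, -0.001, 0.197]
contact_force: [-1.8, 3.4, 10.1]
grip_width: 0.5
```

>>> play_rows:
  moves: [255,0,0,-6,0,255,0,0,-12,0,255,0,14,-12,0,255,0,25.5,-12,0,255,0,25.5,-7,0,255,0,25.5,-3,0,255,0,25.5,-1.4,0,255,0,25.5,-1.4,0]

```text
time: 6.65
tool_pos: [557.6, -1.4, 85.4]
tcp_rot: [3.14, 0.0, 0.197]
contact_force: [-3.0, -4.1, 9.5]
grip_width: 0.3
```

```bash
python3 snap.py 4 side top
```

```text
{'time': 6.65, 'tool_pos': [557.619, -1.439, 85.447], 'tcp_rot': [3.14, 0.0, 0.197], 'contact_force': [-3.012, -4.146, 9.45], 'grip_width': 0.295}
```

View pics/side4z.png

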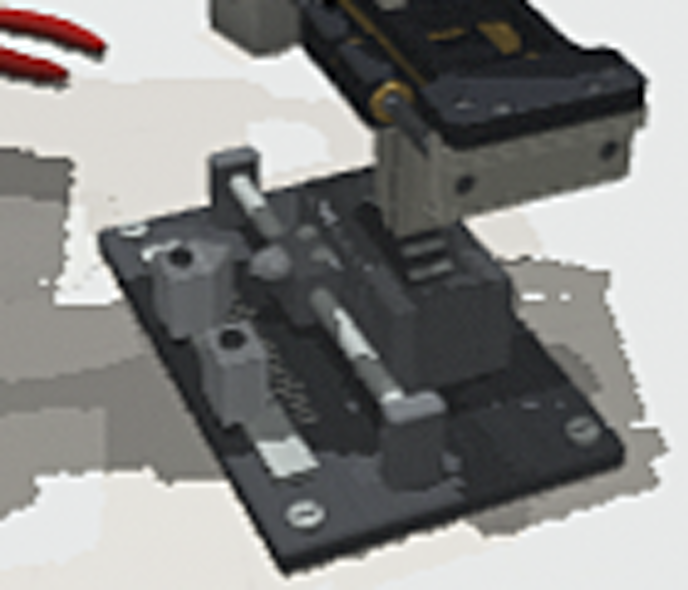

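View pics/top4z.png

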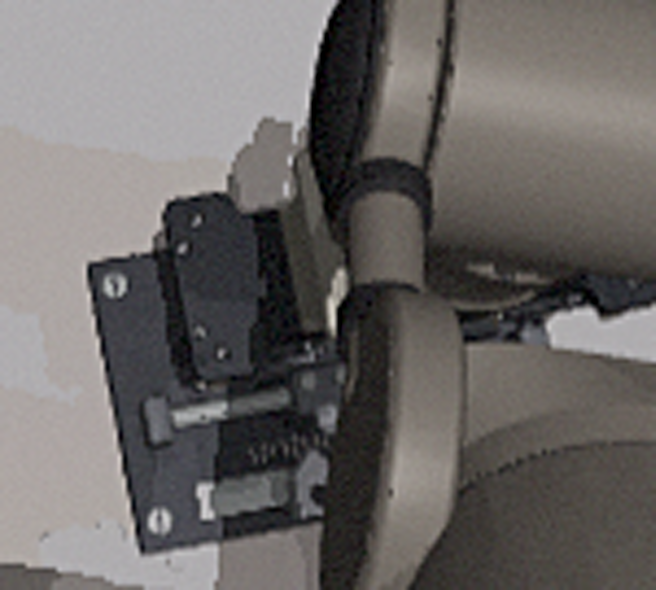

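>>> play_rows:
  moves: [255,0,-1.5,-0.5,0,255,0,-3,-1,0,255,0,-4.5,-1.3,0,255,0,-6,-1.4,0,255,0,-7.5,-1.5,0,255,0,-9,-1.7,0,255,0,-10.5,-1.7,0,255,0,-12,-1.7,0]

```text
time: 7.42
tool_pos: [554.9, 11.4, 87.3]
tcp_rot: [3.141, 0.0, 0.197]
contact_force: [-3.2, -0.9, 10.1]
grip_width: 0.1
```

>>> play_rows:
  moves: [255,0,-2,0.2,0,255,0,-4,0.4,0,255,0,-6,0.8,0,255,0,-7.5,1.1,0,255,0,-9,1.5,0,255,0,-10.5,2,0,255,0,-12,2.5,0,255,0,-12,2.5,0]

```text
time: 8.08
tool_pos: [552.4, 24.0, 84.3]
tcp_rot: [-3.141, 0.001, 0.197]
contact_force: [-2.8, 2.7, 8.0]
grip_width: 0.3
```

>>> play_rows:
  moves: [255,0,0,-20,0,255,0,0,-40,0,255,-40,2,-40,0,255,-80,2,-40,0,255,-120,2,-40,0,255,-137,2,-40,0,255,-137,2,-40,0,255,-137,2,-40,0]

```text
time: 8.75
tool_pos: [418.5, -5.4, 124.2]
tcp_rot: [-3.142, -0.0, 0.196]
contact_force: [-0.5, -0.3, 1.1]
grip_width: 0.5
```

>>> play_rows:
  moves: [255,0,0,0,0,255,0,0,0,0]

```text
time: 8.92
tool_pos: [420.1, -5.4, 124.2]
tcp_rot: [3.141, -0.001, 0.197]
contact_force: [-0.5, -0.8, 0.5]
grip_width: 0.1
```

```bash
python3 snap.py 5 wrist
```

```text
{'time': 8.917, 'tool_pos': [420.056, -5.36, 124.15], 'tcp_rot': [3.141, -0.001, 0.197], 'contact_force': [-0.477, -0.819, 0.525], 'grip_width': 0.133}
```

View pics/wrist5.png

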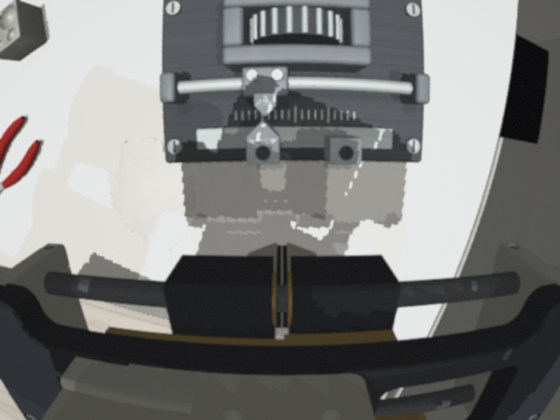

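Excellent view, stop tip about (264,115) and rider tip about (263,123); nearly there. Zooming.

```bash
python3 - <<'E'
import cv2
a=cv2.imread("pics/wrist5.png")
cv2.imwrite("pics/w5z.png",cv2.resize(a[60:170,195:345],None,fx=5,fy=5,interpolation=cv2.INTER_CUBIC))
cv2.imwrite("pics/w5y.png",cv2.resize(a[85:165,225:305],None,fx=7,fy=7,interpolation=cv2.INTER_CUBIC))
E
```

```text
(no output)
```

View pics/w5y.png

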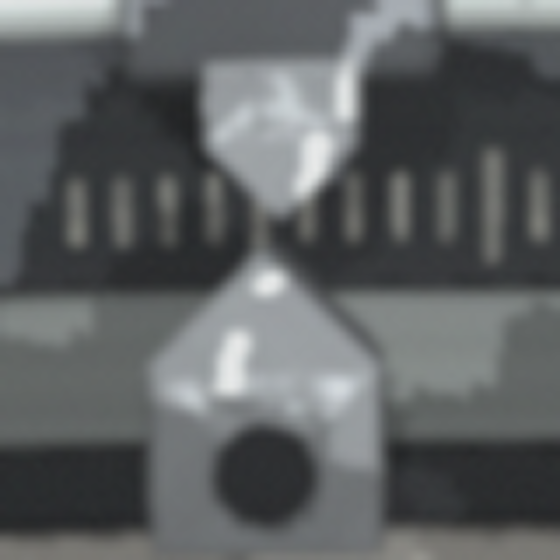

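View pics/w5z.png

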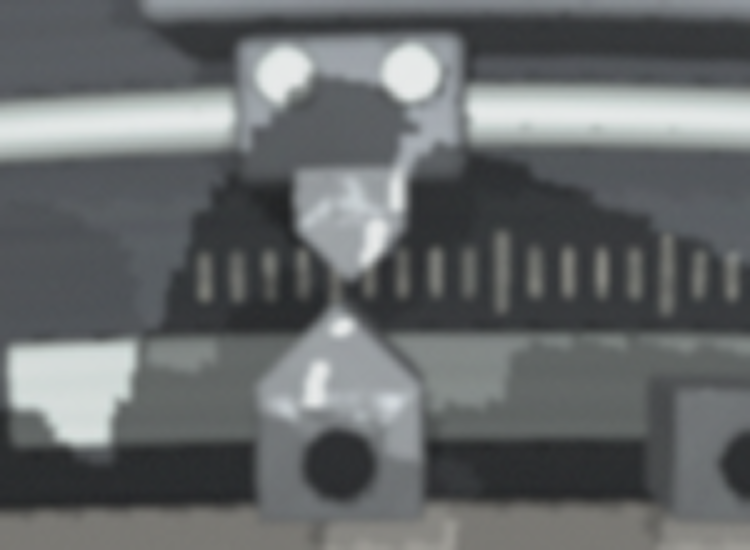

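```bash
python3 - <<'E'
from h import *
c=np.load("wrist5.npz")
z=lambda p:(np.array(p)+.5)/7-.5+np.array([225,85])
P=wcast(c,z([(279,216),(202,66),(355,66),(209,145),(355,140),(262,250),(150,362),(383,362),(150,545),(383,545),(266,474)]),47)[:,:2]
for th in(.197,.204):
    R=np.array([[np.cos(th),-np.sin(th)],[np.sin(th),np.cos(th)]])
    g=(P-[531,6.3])@R
    for n,q in zip("stip sbl sbr ssl ssr rtip rl rr rbl rbr hole".split(),g.round(2)):print(n,q,end=" ")
    print()
E
```

```text
stip [-34.44  21.29] sbl [-20.23  28.39] sbr [-20.38  14.25] ssl [-27.69  27.77] ssr [-27.34  14.24] rtip [-37.62  22.89] rl [-48.06  33.48] rr [-48.21  11.64] rbl [-65.51  33.77] rbr [-65.6   11.63] hole [-58.79  22.65] 
stip [-34.29  21.53] sbl [-20.03  28.53] sbr [-20.28  14.39] ssl [-27.49  27.96] ssr [-27.24  14.44] rtip [-37.46  23.15] rl [-47.82  33.81] rr [-48.13  11.98] rbl [-65.27  34.22] rbr [-65.51  12.09] hole [-58.63  23.07]
```

>>> play_rows:
  moves: [255,40,4,0,0,255,80,8,0,0,255,120,12,0,0,255,136,12,0,0,255,136,12,20,0,255,136,12,33,0,255,136,12,33,0,255,136,12,33,0]

```text
time: 9.63
tool_pos: [554.6, 9.7, 90.5]
tcp_rot: [-3.141, 0.002, 0.197]
contact_force: [0.2, 0.3, 0.0]
grip_width: 0.7
```

>>> play_rows:
  moves: [255,0,0,0,0,255,0,0,2,0,255,0,0,2,0,255,0,0,2,0]

```text
time: 9.97
tool_pos: [554.7, 9.4, 89.8]
tcp_rot: [3.141, -0.001, 0.197]
contact_force: [0.3, -0.1, -0.1]
grip_width: 0.3
```

>>> play_rows:
  moves: [255,1,0,1.5,0,255,1,0,2.5,0,255,1,0,2.5,0]

```text
time: 10.22
tool_pos: [555.9, 9.5, 87.3]
tcp_rot: [3.141, -0.001, 0.197]
contact_force: [0.2, -0.1, 3.5]
grip_width: 0.4
```

>>> play_rows:
  moves: [255,0,0,0.5,0,255,0,0,0.5,0,255,0,0,0.5,0]

```text
time: 10.47
tool_pos: [556.0, 9.4, 87.2]
tcp_rot: [3.141, -0.001, 0.197]
contact_force: [-2.0, -0.6, 7.1]
grip_width: 0.7
```

Contact at 7 N. Sweep 3.8 mm.

>>> play_rows:
  moves: [255,0,-1,0,0,255,0,-2,0,0,255,0,-3,0,0,255,0,-3.8,0,0,255,0,-3.8,0,0,255,0,-3.8,0,0]

```text
time: 10.97
tool_pos: [555.3, 13.0, 87.5]
tcp_rot: [3.14, -0.002, 0.197]
contact_force: [-1.4, -0.6, 10.0]
grip_width: 0.5
```

>>> play_rows:
  moves: [255,0,0,-5,0,255,0,0,-20,0,255,0,0,-37,0,255,-40,-8,-37,0,255,-80,-16,-37,0,255,-120,-16,-37,0,255,-137,-16,-37,0,255,-137,-16,-37,0]

```text
time: 11.63
tool_pos: [413.1, 2.4, 123.1]
tcp_rot: [-3.14, 0.004, 0.197]
contact_force: [-0.1, 0.9, -0.5]
grip_width: 0.5
```

>>> play_rows:
  moves: [255,0,0,0,0,255,0,0,0,0,255,0,0,0,0]

```text
time: 11.88
tool_pos: [418.7, 2.2, 123.4]
tcp_rot: [3.141, -0.001, 0.197]
contact_force: [-0.4, 0.2, -0.7]
grip_width: 0.6
```

```bash
python3 snap.py 6 wrist; python3 - <<'E'
import cv2
a=cv2.imread("pics/wrist6.png")
cv2.imwrite("pics/w6y.png",cv2.resize(a[85:165,240:320],None,fx=7,fy=7,interpolation=cv2.INTER_CUBIC))
E
```

```text
{'time': 11.883, 'tool_pos': [418.73, 2.164, 123.437], 'tcp_rot': [3.141, -0.001, 0.197], 'contact_force': [-0.45, 0.229, -0.748], 'grip_width': 0.576}
```

View pics/w6y.png

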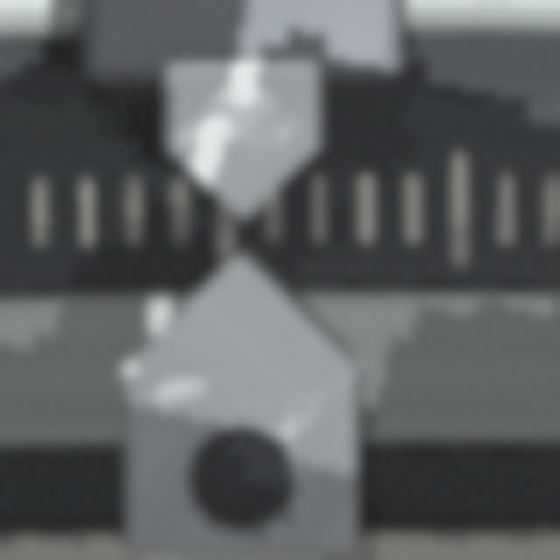

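```bash
python3 - <<'E'
from h import *
import cv2
a=cv2.imread("pics/wrist6.png")
cv2.imwrite("pics/w6p.png",cv2.resize(a[0:170,150:440],None,fx=2.7,fy=2.7,interpolation=cv2.INTER_CUBIC))
c=np.load("wrist6.npz")
z=lambda p:(np.array(p)+.5)/7-.5+np.array([240,85])
P=wcast(c,z([(245,218),(165,66),(323,66),(165,130),(322,132),(240,254),(127,375),(355,372),(127,548),(358,548),(241,477)]),47)[:,:2]
for th in(.197,.204):
    R=np.array([[np.cos(th),-np.sin(th)],[np.sin(th),np.cos(th)]])
    g=(P-[531,6.3])@R
    for n,q in zip("stip sbl sbr ssl ssr rtip rl rr rbl rbr hole".split(),g.round(2)):print(n,q,end=" ")
    print()
E
```

```text
stip [-34.45  22.3 ] sbl [-20.15  29.66] sbr [-20.2   15.14] ssl [-26.16  29.67] ssr [-26.39  15.21] rtip [-37.82  22.77] rl [-49.11  33.33] rr [-48.87  12.08] rbl [-65.53  33.51] rbr [-65.55  11.7 ] hole [-58.8   22.72] 
stip [-34.29  22.54] sbl [-19.94  29.8 ] sbr [-20.1   15.28] ssl [-25.95  29.86] ssr [-26.29  15.4 ] rtip [-37.66  23.03] rl [-48.87  33.68] rr [-48.78  12.42] rbl [-65.3   33.97] rbr [-65.46  12.16] hole [-58.64  23.13]
```

View pics/w6p.png

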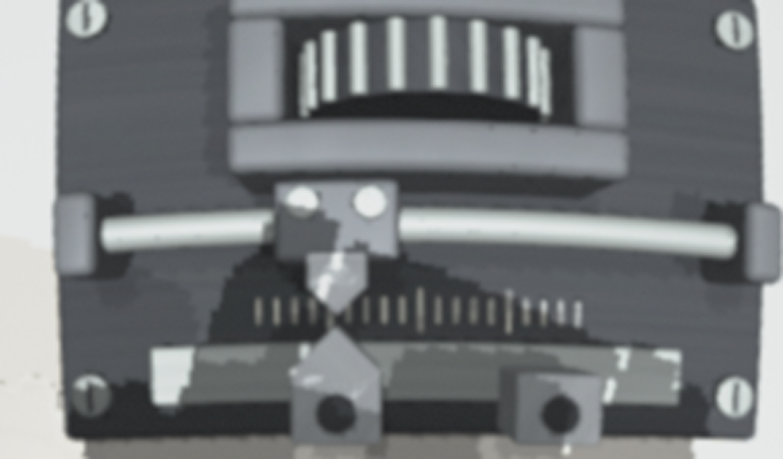

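>>> play_rows:
  moves: [255,0,0,25,0,255,0,0,50,0,255,0,0,50,0,255,0,0,50,0,255,0,0,50,0]

```text
time: 12.35
tool_pos: [418.1, 2.2, 73.8]
tcp_rot: [3.141, -0.0, 0.197]
contact_force: [-0.1, -0.5, 0.7]
grip_width: 0.7
```

```bash
python3 snap.py 7 wrist; python3 - <<'E'
import cv2
a=cv2.imread("pics/wrist7.png")
cv2.imwrite("pics/w7p.png",cv2.resize(a[0:240,140:440],None,fx=2.4,fy=2.4,interpolation=cv2.INTER_CUBIC))
E
```

```text
{'time': 12.35, 'tool_pos': [418.063, 2.221, 73.827], 'tcp_rot': [3.141, -0.0, 0.197], 'contact_force': [-0.12, -0.542, 0.725], 'grip_width': 0.665}
```

View pics/w7p.png

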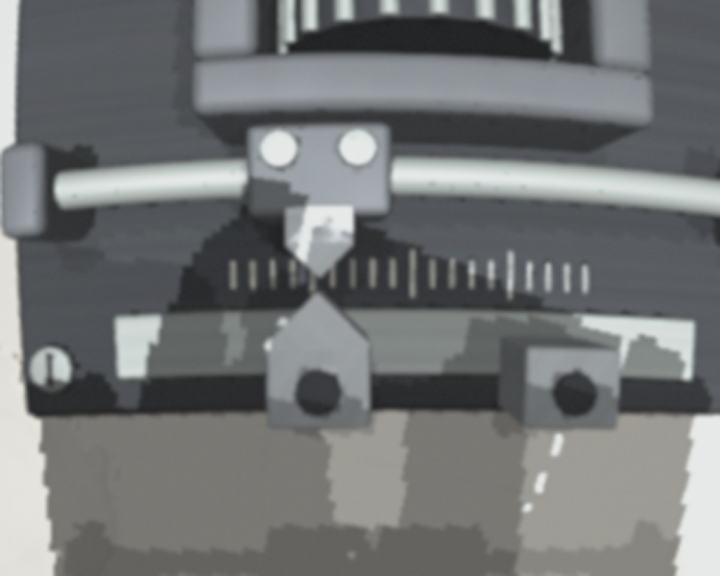

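```bash
cat > tips.py <<'E'
import sys
from h import *
f=sys.argv[1];c0,r0=int(sys.argv[2]),int(sys.argv[3])
a=cv2.imread(f"pics/{f}.png")
cv2.imwrite(f"pics/{f}t.png",cv2.resize(a[r0:r0+64,c0:c0+72],None,fx=9,fy=9,interpolation=cv2.INTER_CUBIC))
E
python3 tips.py wrist7 236 80
```

```text
(no output)
```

View pics/wrist7t.png

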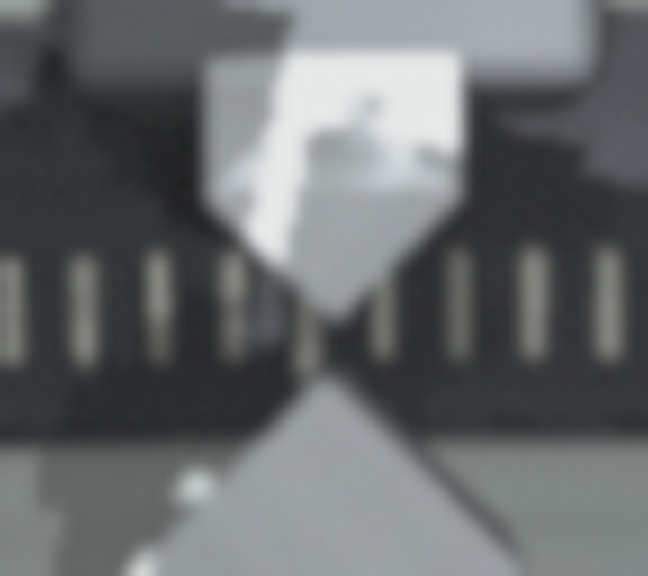

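```bash
python3 - <<'E'
from h import *
c=np.load("wrist7.npz")
z=lambda p:(np.array(p)+.5)/9-.5+np.array([236,80])
P=wcast(c,z([(333,321),(202,60),(466,60),(204,185),(465,185),(325,375)]),47)[:,:2]
z2=lambda p:(np.array(p)+.5)/2.4-.5+np.array([140,0])
Q=wcast(c,z2([(267,348),(370,348),(267,426),(370,426),(318,391)]),47)[:,:2]
B=wcast(c,z2([(28,412),(712,410)]),12)[:,:2];print("edge dir",np.arctan2(*(B[0]-B[1])[::-1])-np.pi/2)
H=wcast(c,z2([(196,113),(652,121)]),54)[:,:2];print("housing dir",np.arctan2(*(H[0]-H[1])[::-1])-np.pi/2, np.linalg.norm(H[0]-H[1]))
P=np.r_[P,Q]
for th in(.197,.204):
    R=np.array([[np.cos(th),-np.sin(th)],[np.sin(th),np.cos(th)]])
    g=(P-[531,6.3])@R
    for n,q in zip("stip sbl sbr ssl ssr rtip rl rr rbl rbr hole".split(),g.round(2)):print(n,q,end=" ")
    print()
E
```

```text
edge dir 0.2046829602390472
housing dir 0.21664552796156844 93.25132231790093
stip [-34.7   22.45] sbl [-20.02  29.64] sbr [-20.1   15.17] ssl [-27.04  29.54] ssr [-27.1   15.21] rtip [-37.71  22.9 ] rl [-49.49  33.35] rr [-49.53  11.79] rbl [-66.21  33.63] rbr [-66.22  11.65] hole [-58.69  22.69] 
stip [-34.54  22.7 ] sbl [-19.81  29.77] sbr [-19.99  15.31] ssl [-26.83  29.73] ssr [-27.   15.4] rtip [-37.55  23.16] rl [-49.25  33.7 ] rr [-49.45  12.14] rbl [-65.98  34.09] rbr [-66.14  12.11] hole [-58.53  23.1 ]
```

>>> play_rows:
  moves: [255,0,0,-30,0,255,0,0,-50,0,255,30,4,-50,0,255,70,10,-50,0,255,110,19,-50,0,255,137,19,-50,0,255,137,19,-35,0,255,137,19,-18,0]

```text
time: 13.07
tool_pos: [558.4, 10.5, 93.2]
tcp_rot: [3.14, -0.006, 0.198]
contact_force: [-0.8, -0.4, -0.8]
grip_width: 0.5
```

>>> play_rows:
  moves: [255,0,0,0,0,255,0,0,0,0,255,0,0,0,0]

```text
time: 13.32
tool_pos: [555.9, 10.4, 92.8]
tcp_rot: [3.141, -0.002, 0.197]
contact_force: [0.2, 1.2, -0.0]
grip_width: 0.2
```

>>> play_rows:
  moves: [255,0,0,3,0,255,0,0,4.5,0,255,0,0,5,0,255,0,0,5.5,0,255,0,0,5.5,0]

```text
time: 13.73
tool_pos: [555.9, 10.3, 87.4]
tcp_rot: [3.141, -0.002, 0.197]
contact_force: [-2.1, -0.0, 7.5]
grip_width: 0.3
```

>>> play_rows:
  moves: [255,0,-0.8,0,0,255,0,-1.6,0,0,255,0,-1.6,0,0,255,0,-1.6,0,0]

```text
time: 14.07
tool_pos: [555.7, 11.7, 87.4]
tcp_rot: [3.14, -0.002, 0.197]
contact_force: [-2.3, -1.1, 9.3]
grip_width: 0.3
```

>>> play_rows:
  moves: [255,0,0,-5,0,255,0,0,-20,0,255,0,0,-37,0,255,-40,-8,-37,0,255,-80,-16,-37,0,255,-120,-18,-37,0,255,-137,-18,-37,0,255,-137,-18,-37,0]

```text
time: 14.73
tool_pos: [413.1, 3.0, 122.9]
tcp_rot: [-3.141, 0.003, 0.197]
contact_force: [-0.4, 0.2, -0.2]
grip_width: 0.4
```

>>> play_rows:
  moves: [255,0,0,25,0,255,0,0,50,0,255,0,0,50,0,255,0,0,50,0,255,0,0,50,0]

```text
time: 15.15
tool_pos: [418.2, 2.7, 73.6]
tcp_rot: [3.141, -0.001, 0.197]
contact_force: [0.1, 0.3, 0.5]
grip_width: 0.5
```

```bash
python3 snap.py 8 wrist; python3 tips.py wrist8 236 80
```

```text
{'time': 15.15, 'tool_pos': [418.236, 2.744, 73.588], 'tcp_rot': [3.141, -0.001, 0.197], 'contact_force': [0.122, 0.308, 0.488], 'grip_width': 0.462}
```

View pics/wrist8t.png

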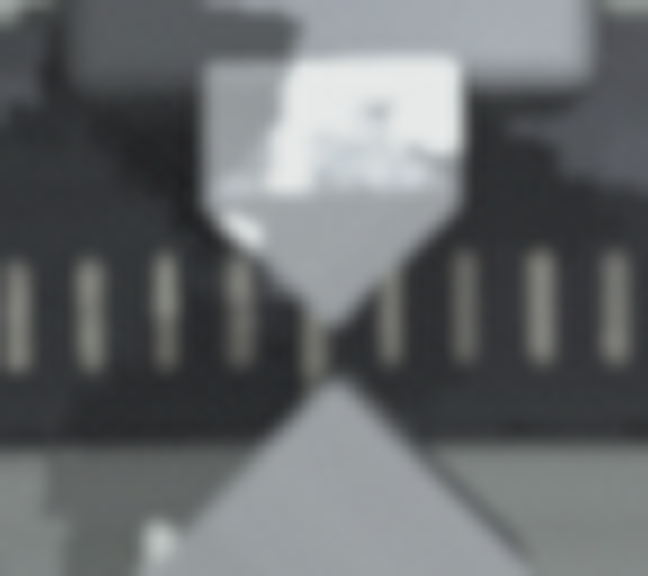

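```bash
python3 - <<'E'
from h import *
c=np.load("wrist8.npz")
a=cv2.imread("pics/wrist8.png");cv2.imwrite("pics/w8p.png",cv2.resize(a[0:240,140:440],None,fx=2.4,fy=2.4,interpolation=cv2.INTER_CUBIC))
# subpixel edges: threshold crossing on grey rows, at rider slopes & pointer sides
g=cv2.cvtColor(a,cv2.COLOR_BGR2GRAY).astype(float)
def edges(r,lo,hi,seed,up=True):
    row=g[r,lo:hi];d=np.diff(row);k=seed-lo
    L=max(range(0,k),key=lambda i:d[i]);Rr=min(range(k,len(d)),key=lambda i:d[i])
    def sub(i,s):
        w=np.maximum(s*d[max(0,i-1):i+2],0);return lo+.5+(np.arange(max(0,i-1),i-1+1+2)[:len(w)]*w).sum()/w.sum()
    return sub(L,1),sub(Rr,-1)
for th in(.197,.2,.204):
    R=np.array([[np.cos(th),-np.sin(th)],[np.sin(th),np.cos(th)]])
    for nm,rows,lo,hi in(("stop",range(90,113,2),252,294),("rider",range(123,128),258,290)):
        m=[]
        for r in rows:
            l,rr=edges(r,lo,hi,273)
            G2=(wcast(c,[(l,r),(rr,r)],47)[:,:2]-[531,6.3])@R
            m.append(G2[:,1].mean())
        print(th,nm,np.median(m).round(2),np.round(m,2))
E
```

```text
0.197 stop 22.96 [22.92 22.92 22.93 22.94 23.07 22.95 22.97 22.95 23.18 23.66 25.89 25.9 ]
0.197 rider 22.91 [22.95 22.93 22.9  22.9  22.91]
0.2 stop 23.05 [22.99 22.99 23.   23.02 23.15 23.03 23.06 23.04 23.27 23.76 25.99 25.99]
0.2 rider 23.04 [23.06 23.05 23.02 23.02 23.04]
0.204 stop 23.16 [23.07 23.08 23.09 23.11 23.25 23.14 23.17 23.16 23.38 23.88 26.11 26.12]
0.204 rider 23.2 [23.22 23.2  23.17 23.18 23.2 ]
```

View pics/w8p.png

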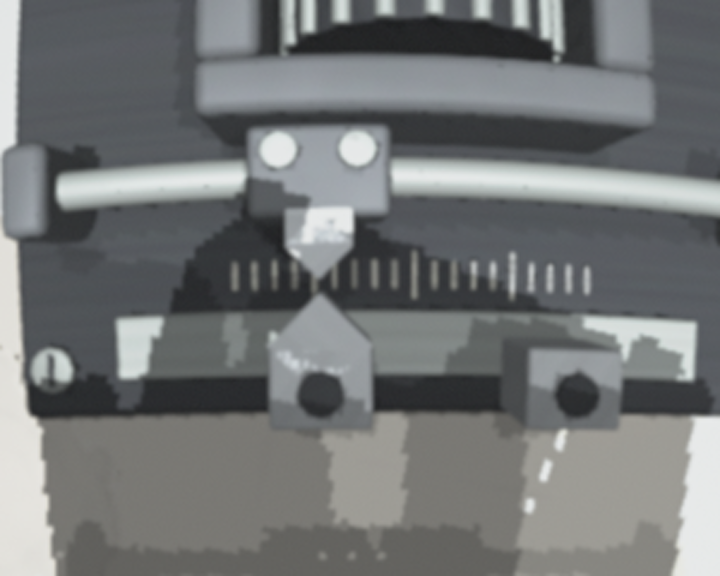

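```bash
python3 - <<'E'
from plant import bot
print(bot.close_job())
E
```

```text
the job is handed in; nothing more can be done
None
```

The stop's pointer is now opposite the pointed rider's tip, and the job is handed in at about 15 s of the 48 s allowed. I rolled the wheel with the closed fingertips in two long sweeps and two small trims. Readings at the end of each move call peaked at about 10 N on the wheel.

**Final alignment:** In the last close wrist picture, edge fits put the stop at gauge y ≈ 23.05 mm and the rider tip at ≈ 23.04 mm. They stay within about 0.05 mm for any plausible gauge angle. The three stop rows nearest the tip (of twelve) were stray readings, left out by taking the median. Picking the two tips by eye in the same picture differed slightly: the stop looked about 0.2–0.3 mm too far toward +y.

**Contact:** When I handed in, the arm was clear of the gauge and the force reading was near zero. The fingers touched only the wheel. I made no separate check that the loose tools had not moved, but none of the moves brought the arm down near them.

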